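Seat the load plate of the dispensary balance

ROBOT

A 6-joint arm with a two-finger parallel gripper is mounted at the origin on the work surface. World frame = base frame: x ahead of the robot, y to its left, z up, the work surface at z = 0. Lengths are in mm, angles in rad, forces in N, time in s.
With the tool pointing down it reaches from about 300 to 775 mm from the base axis. Payload 14.6 kg.
Tool frame: the origin (TCP) lies midway between the tips of the shut fingers; the grasp point (between the pads) lies 19 mm behind it; z points along the fingers, y is the line along which they close (so a half turn about z gives the same grasp; the last joint's range is limited). The gripper opens to 94 mm and grips with 3 to 60 N. Pads are 16 mm wide; open, the fingers measure 119 mm over their backs; the gripper's body (75 mm by 177 mm) begins 78 mm behind the grasp point.
Start: joints at [1.118, 0.3, 1.521, -0, 1.321, -0.067], TCP at [206.962, 509.565, 205.446] pointing down, gripper open.
Joint ranges: [-3.03, 3.03], [-0.79, 2.21], [0.23, 2.52], [-1.04, 4.18], [0, 3.07], [-2.55, 2.55]. Speed limits (rad/s): [2.22, 2.22, 2.57, 3.14, 3.14, 3.14].

INTERFACE

Orientations are given as a unit quaternion [x, y, z, w].
In Python, from bench import env, cams gives the robot as it stands. The module is installed in compiled form; this text tells all that it offers.
- The arm moves only by the shell command python3 -m jog 'ROWS' [OPENING] [FORCE]. ROWS is JSON, a list of rows, each a list of 4 numbers: the shift along the tool's x, y, z in mm, then the turn about the tool's z in degrees. In form: [[tx, ty, tz, twist], ...]. A call has 1 to 5 rows; each row shifts and turns the commanded pose from where the row before left it, along the tool's axes as they then stand; what a row does not reach is not made up. A row lasts 1/12 s, in which the tool goes at most 41.7 mm and 7.16 degrees, less where a joint would pass 70% of its speed; a pose out of reach is approached as far as the arm can. A call is refused whole if a number of a shift passes 41.7 or a number of a turn 7.16, either way. A call with a gripper value outside its range is refused whole. OPENING is the opening, from 0 (shut) to 1 (fully open), set as the call begins (- or left out, the last holds). The fingers move at their own pace and stop on an object; FORCE is the grip in N (left out, the last holds). Time passes only in rows, so rows that do not move let the fingers close. It gives the time, the measured TCP pose, the force, the opening and the grip force at its end, in the units of the state.
- env.get_obs(): the state, without advancing time (a new reading comes with each control period).
- cams.snapshot(name): name is "side" or "top" or "wrist"; returns a dict with "image" (420x560x3 uint8, red, green, blue), "z_map" (420x560 float32, mm along the optical axis (not along the pixel's ray), 0 where there is no reading), "camera_matrix" (3x3 intrinsics, pixels), "k1" (the pictures are not rectified: a ray, as slopes to the right and down, at radius r is drawn at 1 + k1 r^2 times it, then the intrinsics apply), "world_to_cam" (4x4, takes a point from world to camera coordinates). Camera axes: x right, y up, looking along -z (the intrinsics and any distortion apply to the point x, -y, -z); pixel columns grow to the right and rows downward; lengths in mm; the calibration is good to about 2 mm. A picture is of the moment at which its call begins.
- env.hand_in(): hands the job in; it is judged then, once.
The state is a dict: "time_s": time; "qpos": joint angles; "qvel": joint speeds; "tau": joint torques, N m; "eef_pos": TCP position; "tcp_rot": TCP orientation; "ft_force": force on the tool from outside, world axes, zero at the start; "moment": the same for the moment, N m; "gripper_width": opening from 0.0 (shut) to 1.0 (fully open); "grasp_force": force on a finger pad.
Only numpy, scipy, OpenCV 4.12 (cv2) and the standard library are available. Lean on these libraries where they do the work, as an engineer would, in place of code of your own. Each camera call takes 0.05 s, during which the arm holds its last target. There are 200 camera calls.

TASK

Pick up the round load plate by its handle, set it on the three steel balls of the balance, and turn it there by feel until the grooves beneath it drop over the balls and the sprung catches pull it fully home, flat and centred. The weighing cell is delicate: never press on it with more than about 20 N. Let go of the plate and leave the other things on the counter where they are.

Things in the scene. Friction and masses are not known exactly. Their poses are not given: they have to be found in the camera images.
- plate_grip (a point): Centre of the wooden bar (in mm: 70 long, 16 thick, 22 high, along this x axis) on two posts on the loose steel load plate: disc 140 dia, bar centre 44 above the plate's underside, disc top 34 below bar centre. 0.3 to 0.55 kg. z up.
- plate: The same plate; origin at the centre of its underside. Underneath are three radial 90-degree vee grooves, 6 mm deep, 12 mm wide, along +x and at 120 and 240 degrees, marked by dark lines on top; between them the underside is flat. So it fits at three yaws 120 degrees apart. The 4 mm rim overhangs at the top.
- scale: Balance, fixed on the counter: grey housing 255 x 220 mm, top at 50 mm; x axis points from its display to its back. Origin on the counter under the centre of the three balls. Three sprung steel round-nosed catches stand round the plate's rim in blocks 92 mm high, inner faces 85 mm from the centre, at 0, 120 and 240 degrees.
- seat (a point): Where the centre of the plate's underside lies when home: over the scale's origin, 68.5 mm above the counter, axes as the scale's. Home, the bar centre is 44 mm above this point. The rim meets the catch noses 14 mm above home; a push of about 10 N takes it past them onto the balls, where it rides 3 to 3.5 mm above home until the grooves meet the balls.
- carrier_mid (a point): Top centre of the aluminium carrier (60 radius) holding three polished 12 mm steel balls at 52 mm radius, 120 degrees apart. It is clamped at an UNMEASURED yaw: one ball lies between -0.7 and +0.7 rad from the scale's x axis (these axes do not turn with it). Grooves fall in only within about 0.1 rad of the balls; then the catches' pull (about 4 N) and 10 N at most bring it home.
- mortar_base (a point): White ceramic mortar bowl, 96 mm across, 70 mm high, open; the point is the centre of its underside. Bystander.
- jar_base (a point): White ceramic jar with wooden cap, 64 mm across, 90 mm high; the point is the centre of its underside. Bystander.
- weight_base (a point): Brass knob weight, 40 mm across, 53 mm high; the point is the centre of its underside. Bystander.
Mind the look-alikes: they are no part of the job. What is shaped like the plate but red is not meant.

How it is judged:
By the outcome, as a careful person would: the job done as asked, in the order asked, and still so for the second after the job is handed in, with the robot touching nothing.
It also fails if it takes over 64 s, if anything falls off the work surface, if the arm or the gripper's body presses on something with over 40 N, if the wrist force passes 120 N, or if a joint passes its speed limit or range.

## Working session

There is one attempt and no reset: what is moved stays moved. The work goes in short steps, Python scripts to look and compute and a shell command to move; the robot and the scene stay as the last step left them, time stands still between calls to the robot, and variables do not carry over. Pictures are saved under pics/ and viewed, at most 10 in all, crops included, and the job is handed in when it is done.

```bash
mkdir -p pics; cat > h.py <<'E'
import numpy as np, cv2
from bench import env, cams
def snap(n,save=None):
    s=cams.snapshot(n)
    if save: cv2.imwrite('pics/'+save,s['image'][:,:,::-1])
    return s
def pts(s):
    """world points for all pixels (HxWx3) from z_map"""
    K=np.array(s['camera_matrix']);h,w=s['z_map'].shape
    u,v=np.meshgrid(np.arange(w),np.arange(h))
    d=rays(s,np.stack([u,v],-1).reshape(-1,2)).reshape(h,w,3)
    P=d*s['z_map'][...,None]
    T=np.linalg.inv(np.array(s['world_to_cam']))
    return P@T[:3,:3].T+T[:3,3]
def rays(s,uv):
    K=np.array(s['camera_matrix'])
    xy=cv2.undistortPoints(np.array(uv,float).reshape(-1,1,2),K,np.array([s['k1'],0,0,0,0.])).reshape(-1,2)
    return np.c_[xy[:,0],-xy[:,1],-np.ones(len(xy))]
def onplane(s,uv,z):
    T=np.linalg.inv(np.array(s['world_to_cam']))
    d=rays(s,uv)@T[:3,:3].T; o=T[:3,3]
    return o+d*((z-o[2])/d[:,2])[:,None]
def proj(s,P):
    W=np.array(s['world_to_cam']);P=np.atleast_2d(P)@W[:3,:3].T+W[:3,3]
    x=P[:,0]/-P[:,2];y=-P[:,1]/-P[:,2];f=1+s['k1']*(x*x+y*y);K=np.array(s['camera_matrix'])
    return np.c_[K[0,0]*x*f+K[0,2],K[1,1]*y*f+K[1,2]]
E
python3 - <<'E'
from h import *
a=snap('top','top0.png');b=snap('side','side0.png')
for s in(a,b):
    print(s['k1'],np.linalg.inv(s['world_to_cam'])[:3,3].round(),s['camera_matrix'][0,0])
print(env.get_obs())
E
```

```text
-0.06170484258110542 [374. 135. 964.] 433.567695758614
-0.061744253292260506 [ 253. -514.  802.] 410.5568721840786
{'time_s': 0.1, 'qpos': array([ 1.11843263e+00,  3.00403886e-01,  1.52151690e+00, -3.93953963e-05,
        1.32069990e+00, -6.65767749e-02]), 'qvel': array([ 0.00051012, -0.00068369, -0.00278822,  0.00065398, -0.0007517 ,
       -0.00190118]), 'tau': array([ 2.42863942e-03, -5.32637036e+01, -3.53289127e+01,  7.10079493e-02,
        2.34062446e-02, -4.27278053e-06]), 'eef_pos': array([206.85578927, 509.36373637, 204.95035062]), 'tcp_rot': array([ 1.91694672e-01,  9.81454476e-01, -5.01702514e-04, -1.13435873e-04]), 'ft_force': array([-0.69631593,  0.09884147, -0.48353458]), 'moment': array([ 0.03744935, -0.02906177,  0.01233335]), 'grasp_force': 0.0, 'gripper_width': 0.9985288814786677}
```

View pics/top0.png

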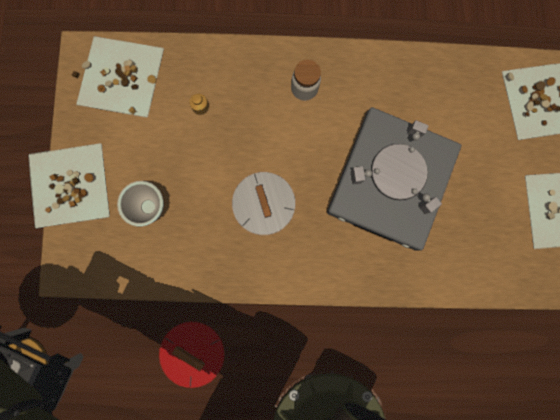

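View pics/side0.png

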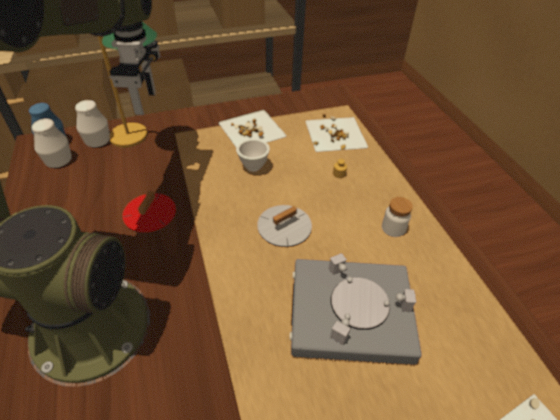

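The top view shows the plate at px (264,203) with its bar. The scale is centred at about (400,172), with balls near (411,150), (376,171) and (415,190). The red decoy is at (192,355). The side view agrees.

```bash
python3 - <<'E'
from h import *
for n,c,bx in(('top',(264,203),40),('side',(285,224),36)):
    s=snap(n);P=pts(s);im=s['image'];hsv=cv2.cvtColor(im,cv2.COLOR_RGB2HSV)
    sub=np.zeros(im.shape[:2],bool);sub[c[1]-bx:c[1]+bx,c[0]-bx:c[0]+bx]=1
    bar=sub&(P[...,2]>44)&(P[...,2]<70); d=sub&(P[...,2]>5)&(P[...,2]<18)&(hsv[...,1]<70)
    q=P[bar];r=cv2.minAreaRect(q[:,:2].astype(np.float32))
    print(n,'bar',bar.sum(),q.mean(0).round(1),np.percentile(q[:,2],[5,50,95]).round(1),r)
    print('disc',d.sum(),np.median(P[d][:,2]),cv2.minEnclosingCircle(P[d][:,:2].astype(np.float32)))
    # carrier: light disc near z~56
    m=(abs(P[...,0]-400)<400)&(P[...,1]<-20)&(P[...,1]>-350)&(hsv[...,1]<60)
    hi=m&(P[...,2]>84)&(P[...,2]<100); k,l,st,ce=cv2.connectedComponentsWithStats(hi.astype(np.uint8))
    for i in range(1,k):
        if st[i,4]>15: print('block',st[i,4],P[l==i].mean(0).round(1))
    ho=m&(P[...,2]>46)&(P[...,2]<53); print('house',cv2.minAreaRect(P[ho][:,:2].astype(np.float32)),ho.sum())
    ca=m&(P[...,2]>54)&(P[...,2]<64)&(im.mean(2)>110); print('carr',ca.sum(),np.median(P[ca][:,2]),cv2.minEnclosingCircle(P[ca][:,:2].astype(np.float32)),P[ca].mean(0))
s=snap('top');cv2.imwrite('pics/scale.png',cv2.resize(s['image'][100:255,320:470,::-1],None,fx=3.8,fy=3.8,interpolation=cv2.INTER_CUBIC))
E
```

```text
top bar 248 [491.3 157.6  54.2] [51.4 54.2 57.1] ((491.6978759765625, 157.68283081054688), (69.79833221435547, 15.843606948852539), 19.157516479492188)
disc 2811 9.753111073507625 ((491.6894226074219, 157.74896240234375), 69.84773254394531)
block 191 [ 646.5 -164.4   90.2]
block 193 [549.1 -42.8  90.5]
block 200 [ 493.2 -189.1   90.4]
house ((386.55755615234375, -64.41677856445312), (218.14093017578125, 604.7803344726562), 69.05377197265625) 7444
carr 2196 57.66655163497711 ((562.7681274414062, -133.73403930664062), 60.02201843261719) [ 562.81934252 -133.00445971   57.74133333]
side bar 197 [492.1 144.6  52.6] [45.4 53.9 56.9] ((482.5539245605469, 93.75324249267578), (168.18649291992188, 64.65812683105469), 79.49067687988281)
disc 1429 10.111904172016807 ((491.5442199707031, 156.33218383789062), 71.33158111572266)
block 154 [548.4 -47.3  90.1]
block 192 [ 647.2 -167.9   90.7]
block 225 [ 493.1 -193.2   90.7]
house ((550.8719482421875, -131.2925567626953), (217.60202026367188, 252.72645568847656), 69.30680847167969) 7284
carr 2160 57.69915985958471 ((574.7493896484375, -142.75421142578125), 117.37523651123047) [ 564.03483853 -136.55814589   57.69222155]
```

View pics/scale.png

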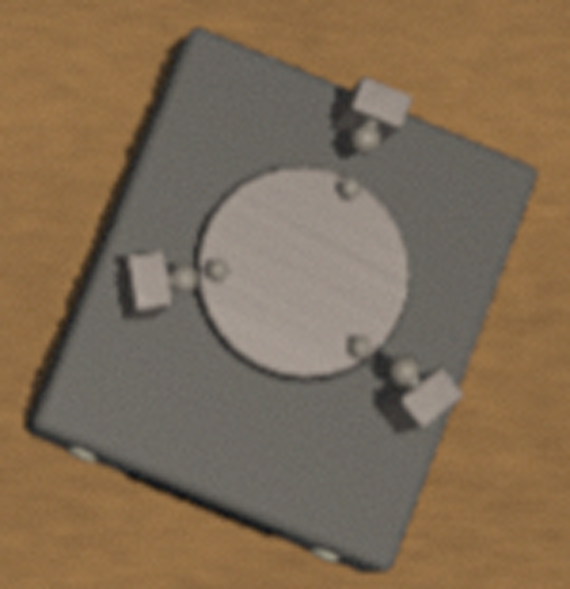

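The crop shows three balls at crop px (347,187), (217,270) and (358,345), and the catch noses outside the carrier. Plate groove lines are in line with the bar, at about 20°, 140° and 260°.

```bash
python3 - <<'E'
from h import *
s=snap('top')
c=np.array([(347,187),(217,270),(358,345)])/3.8+[320,100]
p=onplane(s,c,66)[:,:2];m=p.mean(0);d=p-m
print(p.round(1),m.round(1),np.hypot(*d.T).round(1),np.degrees(np.arctan2(d[:,1],d[:,0])).round(1))
B=np.array([[646.5,-164.4],[549.1,-42.8],[493.2,-189.1]]);d=B-B.mean(0)
print(B.mean(0),np.degrees(np.arctan2(d[:,1],d[:,0])).round(1))
o=env.get_obs();from scipy.spatial.transform import Rotation as R
M=R.from_quat(o['tcp_rot']).as_matrix();print(M.round(3))
t=np.array([491.7,157.7,0]);print('xytool',(M.T@(t-o['eef_pos'])).round(1), 'y axis deg',np.degrees(np.arctan2(M[1,1],M[0,1])))
E
```

```text
[[ 609.5 -156.3]
 [ 559.5  -82.5]
 [ 519.8 -162.1]] [ 562.9 -133.6] [51.8 51.3 51.7] [ -26.    93.9 -146.6]
[ 562.93333333 -132.1       ] [ -21.1   98.8 -140.7]
[[-0.926  0.376 -0.   ]
 [ 0.376  0.926 -0.   ]
 [ 0.    -0.    -1.   ]]
xytool [-396.2 -218.7  205.3] y axis deg 67.89468960297837
```

```bash
cat > st.py <<'E'
from h import *;import sys
from scipy.spatial.transform import Rotation as R
o=env.get_obs();M=R.from_quat(o['tcp_rot']).as_matrix()
print('t',o['time_s'],'pos',o['eef_pos'].round(1),'F',o['ft_force'].round(1),'Mz',o['moment'].round(2),'w',round(o['gripper_width'],3),round(o['grasp_force'],1),'yawY',np.degrees(np.arctan2(M[1,1],M[0,1])).round(2),'q',o['qpos'].round(2))
if len(sys.argv)>3:
    t=np.array(sys.argv[1:4],float);print('tool shift',(M.T@(t-o['eef_pos'])).round(1),'twist',(((np.degrees(np.arctan2(M[1,1],M[0,1]))-float(sys.argv[4]))+90)%180-90).round(1))
E
python3 -m jog '[[-33,-18.2,4,0],[-33,-18.2,8,0],[-33,-18.2,8,0],[-33,-18.2,8,0],[-33,-18.2,8,0]]' 1 40
python3 -m jog '[[-33,-18.2,8,0],[-33,-18.2,8,0],[-33,-18.2,8,0],[-33,-18.2,8,0],[-33,-18.2,8,0]]'
python3 -m jog '[[-33,-18.2,6,-3],[-33,-18.2,4,-3],[0,0,0,-7],[0,0,0,-7],[0,0,0,-7]]'
python3 -m jog '[[0,0,0,-7],[0,0,0,-7],[0,0,0,-7],[0,0,0,0],[0,0,0,0]]'
python3 st.py 491.7 157.5 25 109.2
python3 -c "
from h import *
s=snap('wrist','w1.png')"
```

```text
time_s: 0.72
eef_pos: [326.3, 361.7, 169.2]
tcp_rot: [0.192, 0.981, 0.0, 0.0]
ft_force: [1.3, 0.4, -0.5]
gripper_width: 1.0
grasp_force: 0.0
time_s: 1.13
eef_pos: [445.1, 215.1, 129.2]
tcp_rot: [0.192, 0.981, 0.0, 0.0]
ft_force: [0.8, -0.1, 1.2]
gripper_width: 0.999
grasp_force: 0.0
time_s: 1.55
eef_pos: [493.4, 158.8, 119.2]
tcp_rot: [-0.045, 0.999, -0.0, -0.0]
ft_force: [1.0, 0.5, 0.8]
gripper_width: 0.999
grasp_force: 0.0
time_s: 1.97
eef_pos: [493.2, 159.5, 119.4]
tcp_rot: [-0.222, 0.975, -0.0, -0.0]
ft_force: [0.1, -0.3, 0.7]
gripper_width: 0.999
grasp_force: 0.0
t 1.9667 pos [493.2 159.5 119.4] F [ 0.1 -0.3  0.7] Mz [ 0.04 -0.   -0.06] w 0.999 0.0 yawY 115.67 q [ 0.24  0.32  1.71 -0.    1.11 -1.78]
tool shift [ 2.2 -1.1 94.4] twist 6.5
```

View pics/w1.png

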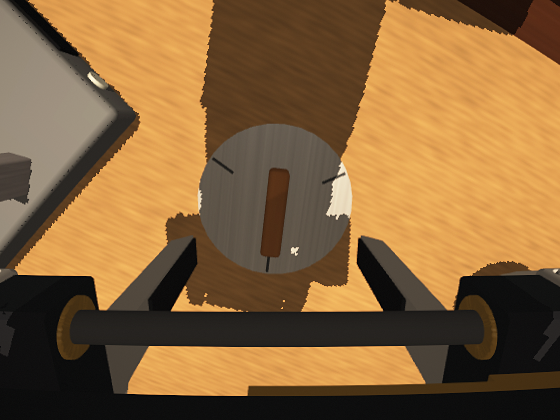

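The wrist view shows the bar between the fingers, from (280,170) to (271,255), skewed about 6°. That matches the computed twist.

```bash

python3 -m jog '[[2.2,-1.1,0,3.2],[0,0,20,3.3],[0,0,30,0],[0,0,25,0],[0,0,14,0]]' >/dev/null
python3 -m jog '[[0,0,5,0],[0,0,0,0]]' >/dev/null
python3 st.py 491.7 157.5 25 109.2
python3 -m jog '[[0,0,0,0],[0,0,0,0],[0,0,0,0],[0,0,0,0],[0,0,0,0]]' 0 40
python3 -m jog '[[0,0,0,0],[0,0,0,0],[0,0,0,0],[0,0,0,0],[0,0,0,0]]'
python3 st.py 491.7 157.5 25 109.2
```

```text
t 2.6 pos [491.2 157.4  24.6] F [ 0.7  0.3 -0.5] Mz [0.09 0.02 0.06] w 1.002 0.0 yawY 109.26 q [ 0.24  0.46  1.78  0.    0.91 -1.67]
tool shift [-0.5 -0.1 -0.4] twist 0.1
time_s: 3.02
eef_pos: [491.9, 157.6, 26.0]
tcp_rot: [-0.168, 0.986, 0.0, 0.0]
ft_force: [-0.2, 0.2, -1.0]
gripper_width: 0.679
grasp_force: 0.0
time_s: 3.43
eef_pos: [491.7, 157.6, 25.4]
tcp_rot: [-0.168, 0.986, 0.0, -0.0]
ft_force: [-0.7, 0.2, 0.6]
gripper_width: 0.327
grasp_force: 0.0
t 3.4333 pos [491.7 157.6  25.4] F [-0.7  0.2  0.6] Mz [ 0.08 -0.04 -0.02] w 0.327 0.0 yawY 109.39 q [ 0.24  0.45  1.78  0.    0.91 -1.67]
tool shift [-0.  -0.1  0.4] twist 0.2
```

```bash

python3 -m jog '[[0,0,0,0],[0,0,0,0],[0,0,0,0],[0,0,0,0],[0,0,0,0]]' >/dev/null
python3 -m jog '[[0,0,0,0],[0,0,0,0]]' >/dev/null
python3 st.py
python3 -m jog '[[0,0,-10,0],[0,0,-20,0],[0,0,-30,0],[0,0,-30,0],[0,0,-30,0]]' >/dev/null
python3 -m jog '[[0,0,-10,0],[0,0,0,0],[0,0,0,0]]' >/dev/null
python3 st.py 563 -133 155 63.9
python3 -c "
from h import *
s=snap('wrist','w2.png')"
```

```text
t 4.0167 pos [491.7 157.5  25.5] F [ 1.1 -0.6 -0.2] Mz [-0.18 -0.1  -0.02] w 0.17 40.0 yawY 109.4 q [ 0.24  0.45  1.78 -0.    0.91 -1.67]
t 4.6833 pos [491.2 157.4 154.4] F [-0.4  0.3 -5.8] Mz [-0.01  0.08 -0.01] w 0.165 40.0 yawY 109.4 q [ 0.24  0.27  1.68  0.    1.19 -1.67]
tool shift [  28.7 -297.8   -0.6] twist 45.5
```

View pics/w2.png

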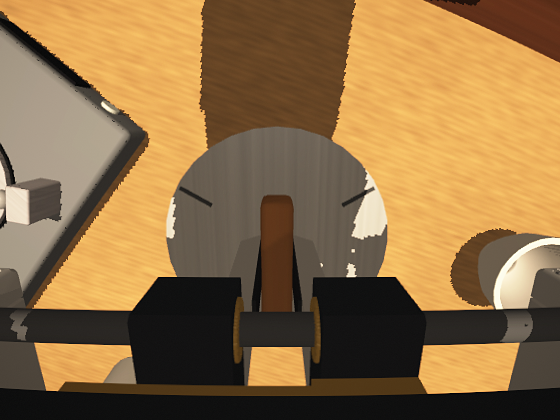

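The plate is held square: the groove marks are symmetric at (196,196) and (358,196), and the bar is vertical. Next I carry it over the scale.

```bash

python3 -m jog '[[2,-18,0,0],[3.2,-30,0,0],[3.2,-34,0,0],[3.2,-34,0,0],[3.2,-34,0,0]]' >/dev/null
python3 -m jog '[[3.2,-34,0,0],[3.2,-34,0,0],[3.2,-34,0,0],[2.5,-28,0,0],[1.7,-18,0,0]]' >/dev/null
python3 -m jog '[[0,0,0,4.5],[0,0,0,7],[0,0,0,7],[0,0,0,7],[0,0,0,7]]' >/dev/null
python3 -m jog '[[0,0,0,7],[0,0,0,6],[0,0,0,0],[0,0,0,0]]' >/dev/null
python3 st.py 563 -133 125 63.9
python3 -c "
from h import *
s=snap('top');cv2.imwrite('pics/t3.png',cv2.resize(s['image'][80:270,300:500,::-1],None,fx=3,fy=3))"
```

```text
t 6.3167 pos [ 563.1 -132.9  153.6] F [-0.1  0.5 -4.9] Mz [-0.03  0.02  0.01] w 0.165 40.0 yawY 64.09 q [-0.3   0.41  1.5  -0.    1.24 -1.41]
tool shift [-0.1 -0.1 28.6] twist 0.2
```

View pics/t3.png

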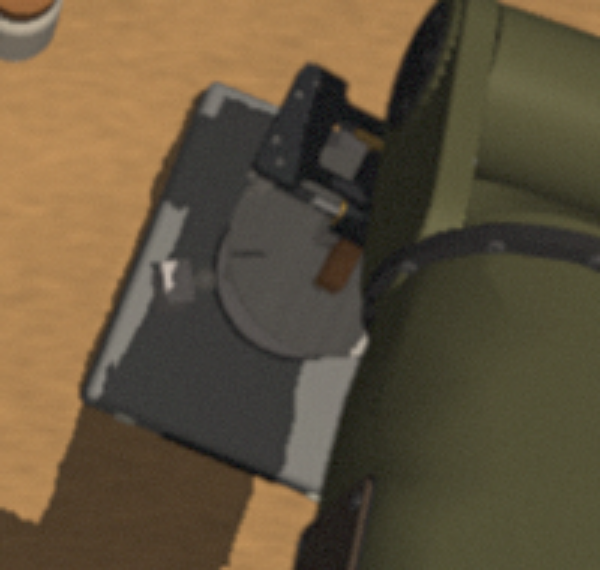

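The plate is centred over the scale, with its left groove mark at crop px (245,253). I'll lower it onto the catches while watching the force.

```bash

python3 -m jog '[[0,0,10,0],[0,0,14,0],[0,0,12,0],[0,0,5,0],[0,0,0,0]]' >/dev/null;python3 st.py
for i in 1 2 ; do python3 -m jog '[[0,0,0.5,0],[0,0,0.5,0],[0,0,0,0]]' >/dev/null;python3 st.py; done
```

```text
t 6.7833 pos [ 562.9 -132.8  112.5] F [-0.4 -0.1 -4.9] Mz [ 0.01  0.   -0.04] w 0.167 40.0 yawY 63.94 q [-0.3   0.45  1.54 -0.    1.15 -1.41]
t 7.0333 pos [ 563.9 -133.1  114. ] F [ 0.2 -0.3 -4.7] Mz [-0.05 -0.07 -0.06] w 0.167 40.0 yawY 63.91 q [-0.3   0.45  1.53 -0.    1.15 -1.41]
t 7.2833 pos [ 563.7 -133.1  112.6] F [ 0.3 -0.4 -5.1] Mz [-0.04 -0.    0.03] w 0.167 40.0 yawY 63.9 q [-0.3   0.45  1.54 -0.    1.15 -1.41]
```

```bash

for i in 1 2 3 4; do python3 -m jog '[[0,0,0.5,0],[0,0,0.5,0],[0,0,0.5,0],[0,0,0,0]]' >/dev/null;python3 st.py|cut -c1-90; done
```

```text
t 7.6167 pos [ 563.6 -133.   110.8] F [ 0.2  0.6 -4.6] Mz [-0.03 -0.02  0.01] w 0.16 40.0 
t 7.95 pos [ 563.6 -133.1  109.3] F [ 0.3  0.2 -4.4] Mz [ 0.06  0.02 -0.03] w 0.17 40.0 ya
t 8.2833 pos [ 563.8 -133.2  108.1] F [-0.1 -1.5 -2.2] Mz [-0.19  0.03 -0.03] w 0.167 40.0
t 8.6167 pos [ 563.8 -133.2  106.6] F [ 0.2 -1.6 -0.2] Mz [-0.34 -0.09  0.02] w 0.169 40.0
```

```bash

for i in 1 2 3; do python3 -m jog '[[0,-0.2,0.5,0],[0,0,0.5,0],[0,0,0,0]]' >/dev/null;python3 st.py|cut -c1-90; done
```

```text
t 8.8667 pos [ 563.7 -133.2  105.6] F [ 0.9 -0.9  0.6] Mz [-0.12 -0.2   0.04] w 0.166 40.0
t 9.1167 pos [ 563.4 -133.3  104.2] F [ 2.4 -1.4 -2. ] Mz [-0.17 -0.25 -0.05] w 0.17 40.0 
t 9.3667 pos [ 563.1 -133.5  103. ] F [ 1.3 -1.  -3.6] Mz [-0.1  -0.22  0.06] w 0.169 40.0
```

```bash

python3 -m jog '[[0,0,0.7,0],[0,0,0.7,0],[0,0,0.6,0],[0,0,0,0]]' >/dev/null;python3 st.py|cut -c1-90
for i in 1 2 3 4 5; do python3 -m jog '[[0,0,0.5,0],[0,0,0.5,0],[0,0,0,0]]' >/dev/null;python3 st.py|cut -c1-115; done
```

```text
t 9.7 pos [ 563.2 -133.6  101.1] F [ 0.8 -1.2 -5. ] Mz [-0.16 -0.22  0.02] w 0.169 40.0 ya
t 9.95 pos [ 563.3 -133.6  100.3] F [ 1.1 -1.5 -4. ] Mz [-0.11 -0.14  0.02] w 0.169 40.0 yawY 63.9 q [-0.3   0.47  
t 10.2 pos [ 563.4 -133.6   99.3] F [ 0.2 -0.9 -3.8] Mz [-0.15 -0.23  0.02] w 0.166 40.0 yawY 63.89 q [-0.3   0.47 
t 10.45 pos [ 563.4 -133.6   98.3] F [ 0.6 -0.7 -5. ] Mz [-0.09 -0.22 -0.02] w 0.167 40.0 yawY 63.89 q [-0.3   0.47
t 10.7 pos [ 563.3 -133.6   97.1] F [ 1.4 -0.8 -5.8] Mz [-0.19 -0.3   0.  ] w 0.17 40.0 yawY 63.9 q [-0.3   0.47  1
t 10.95 pos [ 563.2 -133.5   96.1] F [ 0.5 -1.4 -8.8] Mz [-0.17 -0.23 -0.02] w 0.165 40.0 yawY 63.89 q [-0.3   0.47
```

Already below riding height and the catches are pulling, so the grooves are over the balls. I'll continue down gently.

```bash

for i in 1 2 3 4 5; do python3 -m jog '[[0,0,0.3,0],[0,0,0.2,0],[0,0,0,0]]' >/dev/null;python3 st.py|cut -c1-115; done
```

```text
t 11.2 pos [ 563.3 -133.6   95.8] F [ 0.5 -0.7 -6.7] Mz [-0.1  -0.13 -0.03] w 0.17 40.0 yawY 63.9 q [-0.3   0.47  1
t 11.45 pos [ 563.3 -133.6   95.3] F [ 1.2 -0.3 -7.4] Mz [-0.14 -0.1   0.02] w 0.166 40.0 yawY 63.9 q [-0.3   0.47 
t 11.7 pos [ 563.4 -133.6   94.8] F [ 1.  -0.8 -7.9] Mz [-0.15 -0.18  0.02] w 0.169 40.0 yawY 63.9 q [-0.3   0.47  
t 11.95 pos [ 563.5 -133.6   94.5] F [ 0.7 -0.7 -6.4] Mz [-0.2  -0.24 -0.04] w 0.165 40.0 yawY 63.89 q [-0.3   0.47
t 12.2 pos [ 563.5 -133.7   94.2] F [ 0.7 -1.4 -4.5] Mz [-0.26 -0.2  -0.09] w 0.165 40.0 yawY 63.89 q [-0.3   0.48
```

```bash

for i in 1 2 3 4; do python3 -m jog '[[0,0,0.3,0],[0,0,0.2,0],[0,0,0,0]]' >/dev/null;python3 st.py|cut -c1-115; done
```

```text
t 12.45 pos [ 563.7 -133.8   93.9] F [ 0.5 -2.3 -0.8] Mz [-0.59 -0.27 -0.13] w 0.17 40.0 yawY 63.89 q [-0.3   0.48 
t 12.7 pos [ 563.8 -133.9   93.7] F [ 0.2 -3.4  5.3] Mz [-0.83 -0.13 -0.18] w 0.167 40.0 yawY 63.89 q [-0.3   0.48 
t 12.95 pos [ 563.9 -133.9   93.5] F [-1.1 -4.1 10. ] Mz [-0.84  0.15 -0.24] w 0.17 40.0 yawY 63.89 q [-0.3   0.48 
t 13.2 pos [ 564.  -134.    93.4] F [-2.7 -3.7 12.1] Mz [-0.77  0.46 -0.2 ] w 0.172 40.0 yawY 63.89 q [-0.3   0.48
```

Firm stop at home height. I'll ease off, release and check.

```bash

python3 -m jog '[[0,0,-0.4,0],[0,0,-0.4,0],[0,0,0,0]]' >/dev/null;python3 st.py
python3 -m jog '[[0,0,0,0],[0,0,0,0],[0,0,0,0]]' - 4 >/dev/null;python3 st.py|cut -c1-115
python3 -m jog '[[0,0,0,0],[0,0,0,0],[0,0,0,0],[0,0,0,0],[0,0,0,0]]' 0.6 >/dev/null;python3 st.py|cut -c1-115
python3 -m jog '[[0,0,0,0],[0,0,-10,0],[0,0,-25,0],[0,0,-35,0],[0,0,-35,0]]' >/dev/null;
python3 -m jog '[[0,0,-35,0],[0,0,-25,0],[0,0,0,0],[0,0,0,0]]' >/dev/null;python3 st.py|cut -c1-115
python3 - <<'E'
from h import *
s=snap('wrist','w4.png');P=pts(s);hsv=cv2.cvtColor(s['image'],cv2.COLOR_RGB2HSV)
r=np.hypot(P[...,0]-563,P[...,1]+133)
d=(r<75)&(abs(P[...,2]-79)<7)&(hsv[...,1]<70);q=P[d]
A=np.c_[q[:,:2]-[563,-133],np.ones(len(q))];c=np.linalg.lstsq(A,q[:,2],rcond=None)[0]
print(d.sum(),'plane',c.round(4),cv2.minEnclosingCircle(q[:,:2].astype(np.float32)))
b=(r<60)&(P[...,2]>115)&(P[...,2]<135);print('bar',P[b].mean(0).round(1),cv2.minAreaRect(P[b][:,:2].astype(np.float32)))
hi=(P[...,2]>86)&(P[...,2]<98)&(r>75)&(r<115);print('block z',np.median(P[hi][:,2]))
ho=(P[...,2]>44)&(P[...,2]<56)&(r>80)&(r<115);print('housing z',np.median(P[ho][:,2]))
E
```

```text
t 13.45 pos [ 563.9 -134.    93.5] F [ 0.2 -4.7  6. ] Mz [-0.97 -0.1  -0.25] w 0.167 40.0 yawY 63.89 q [-0.3   0.48  1.55 -0.    1.11 -1.41]
t 13.7 pos [ 563.7 -133.8   93.3] F [ 1.2 -3.6  5.7] Mz [-0.8  -0.08 -0.08] w 0.168 4.0 yawY 63.9 q [-0.3   0.48  1
t 14.1167 pos [ 563.3 -133.4   92.5] F [ 0.3 -0.3 -0.4] Mz [-0.04  0.03 -0.04] w 0.488 0.0 yawY 63.9 q [-0.3   0.48
t 14.8667 pos [ 563.6 -133.7  259.5] F [-0.3 -0.7 -0.7] Mz [ 0.06 -0.01 -0.  ] w 0.601 0.0 yawY 63.89 q [-0.3   0.3
10729 plane [-1.70000e-03  1.00000e-04  7.82109e+01] ((563.1829833984375, -133.47030639648438), 74.53487396240234)
bar [ 561.9 -133.   122.7] ((563.3767700195312, -133.59986877441406), (15.967832565307617, 69.55487060546875), 62.3592643737793)
block z 91.66932881651468
housing z 49.9741929752542
```

View pics/w4.png

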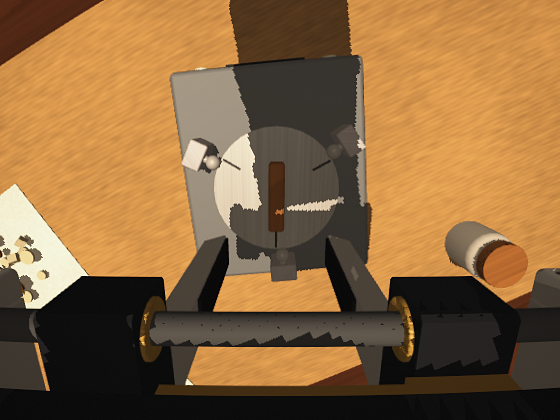

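The wrist view shows the plate seated between the three catches, around px (277,187). The disc top measures 78.2 mm against 78.5 expected. It is flat, centred at (563,-133.5), and the gripper is clear.

```bash
python3 -c "
from bench import env
print(env.hand_in())"
```

```text
the job is handed in; nothing more can be done
None
```

The job is handed in at about 15 s with the plate home, flat and centred on the balance (disc top 78.2 mm, 78.5 expected) and the gripper clear; the grooves went over the balls without searching because I set the yaw from the camera, and the wrist force read at most 12 N upward, so with the plate's 5 N weight and the 4 N catch pull the cell may have briefly been near its 20 N limit.

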